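# Refit the taper plug of a product valve and park its lever under the gravity catch

### The job

The product valve has been washed and has to go back together: take the plug with the blue lever grip out of the drain rack by its lift knob, lower it gently, never dropping it, into the valve's white tapered seat with its lever about midway between the open-stop pin and the red catch, and let go so that it sits there by its own weight. Then take it by the lever and check that the plug rocks free: swing the lever over against the open-stop pin, then back the other way until the lever itself has lifted the red gravity catch, passed under it and the catch has dropped behind it. Leave it so, the plug upright and fully home, the spare plug still in the rack and the other things on the bench where they were.

Things in the scene. Friction and masses are not known exactly. Their poses are not given: they have to be found in the camera images.
- plug: Loose bright-steel taper plug, 0.6 kg, BLUE lever grip, hung upright by its flange in the rack at the start. Origin: centre of the cone's small end; z up its axis, x along the lever. Cone 49 mm high, radius 16 (bottom) to 29 mm (top); flange radius 37, z 49-55; hub radius 17, z 55-72; lift knob radius 13, z 72-115; flat lever 16 wide, z 58-68, ending in the grip.
- plug_knob (a point): Centre of the plug's lift knob, to be taken from above: an upright cylinder of 26 mm diameter, on the plug's axis, 97 mm above the cone's small end, 18 mm below the knob's top and 29 mm above the lever's top face, with free space all round. Axes as the plug's (x along the lever).
- plug_grip (a point): Centre of the blue lever grip, 125 mm from the plug's axis along its +x, 34 mm below the knob's centre. Grip 60 mm long, 18 wide, 16 high. In the valve it has free space all round and 25 mm below. A sideways push of about 1 N here turns the seated plug, 1 to 5 N lifts the catch.
- plug_gauge (a point): Point on the plug's axis 45 mm above the cone's small end, 52 mm below the knob's centre, where the cone is 28 mm in radius. It meets valve_mouth to about 1 mm when the plug is fully home. The cone alone carries the plug there: the flange stays 4 mm clear of the rim.
- valve: Fixed valve on a white foot plate; origin on the bench under the seat's axis, z up; pipe stubs along its +y and -y. A flat quadrant plate below the lever reaches 96 mm from the axis. Lever OPEN: along valve -y, against the stop pin. CLOSED: along valve -x, under the red catch. It travels the quarter between them; midway is 45 deg from both. Open to closed is clockwise from above.
- seat: White polymer seat fixed in the valve: tapered cup open upwards, 28 mm in radius at the rim and 15 mm at its bottom, 49 mm lower; same taper as the plug's cone. Origin at the centre of the rim, 100 mm above the bench. The steel rim around it is level with it, 45 mm in radius.
- valve_mouth (a point): Centre of the seat's rim, 100 mm above the bench, axes as the valve's. With the plug home, the lever's centre is 18 mm above it and the knob's centre 52 mm above it.
- catch (a joint): Red gravity catch, 60 g, rad: 0 when dropped, about 0.15 as the lever passes under, at most 0.9; falls back by itself. Hinged along valve x, it reaches from its clevis over the closed lever towards -y. The lever's edge meets its ramped nose some 28 deg before closed; it drops behind the lever from 3 deg before closed on, and its tooth then blocks the way back.
- catch_tooth (a point): Lower back edge of the catch's tooth; when dropped at valve (-72, -12, 116) mm. The catch is 16 mm wide along valve x: it spans 64 to 80 mm from the plug's axis, inside of the blue grip.
- stop_pin (a point): Top centre of the upright open-stop pin, 10 mm diameter, at valve (15, -74, 120) mm; the lever's side meets it 1.5 deg past pointing exactly along valve -y.
- clevis (a point): Middle between the catch's two steel cheeks at the height of the lever, at valve (-72, 12, 118) mm, on their faces towards -y: these faces are the closed stop, met by the lever 3 deg past pointing exactly along valve -x.
- rack: Fixed stainless drain rack, plate 115 x 260 mm, its top 75 mm above the bench, two holes of 66 mm diameter at y = +62 and -62 mm in its frame; one holds the plug, the other the spare. Origin on the bench under its centre.
- spare: A loose smaller plug of the same build with a YELLOW lever grip, in the other hole of the rack; it belongs to another valve and stays there. Origin: centre of its cone's small end; cone 40 mm high, knob's top 106 mm above it (141 mm above the bench in the rack: lift the other plug clear of it); lever 125 mm long along its +x. 
- lube: Bystander: white bottle with a blue cap, 54 mm diameter, 150 mm high; origin under its centre.
- spanner: Bystander: steel spanner 190 mm long, lying.
- brush: Bystander: blue-handled brush, lying.
- gasket: Bystander: flat white gasket ring of 52 mm diameter, 6 mm high, lying.
- clamp: Bystander: steel pipe clamp, a ring of 66 mm diameter with a wing nut at one side, 16 mm high, lying.
- beaker: Bystander: open steel beaker, 64 mm diameter, 60 mm high.

How it is judged:
By the outcome, as a careful person would: the job done as asked, in the order asked, and still so for the second after the job is handed in, with the robot touching nothing.
It also fails if it takes over 64 s, if anything falls off the work surface, if the arm or the gripper's body presses on something with over 40 N, if the wrist force passes 120 N, or if a joint passes its speed limit or range.

### The arm

A 6-joint arm with a two-finger parallel gripper is mounted at the origin on the work surface. World frame = base frame: x ahead of the robot, y to its left, z up, the work surface at z = 0. Lengths are in m, angles in degrees, forces in N, time in s.
With the tool pointing down it reaches from about 0.35 to 0.875 m from the base axis. Payload 4.2 kg.
Tool frame: the origin (TCP) lies between the finger pads; the fingertips stand 8 mm ahead of it and the grasp point (between the pads) lies 11 mm behind it; x points along the fingers, y is the direction in which the jaws open and shut, and the axes are right-handed (so a half turn about x gives the same grasp; the last joint's range is limited). The gripper opens to 87 mm and grips with 3 to 60 N. Pads are 19 mm wide; open, the fingers measure 117 mm over their backs; the gripper's body (75 mm by 190 mm) begins 51 mm behind the grasp point.
Start: joints at [-53.938, 22.042, 0.453, 0, -68.411, -14.817], TCP at [0.226, -0.582, 0.231] pointing down, gripper open.
Joint ranges: [-179.83, 179.83], [-69.29, 118.12], [-61.27, 80.66], [-181.25, 117.63], [-171.15, -9.14], [-177.46, 177.46]. Speed limits (degrees/s): [159.86, 159.86, 180, 180, 180, 180].

### API

Orientations are given as a 3x3 rotation matrix whose columns are the frame's x, y, z axes.
In Python, from station import r gives the robot as it stands. The module is installed in compiled form; this text tells all that it offers.
- The arm moves only by the tool move_arm, never from a script. Its argument "increments" is one flat list of numbers, 7 for each row, row after row: the turn, a rotation vector about the tool's x, y, z in degrees, then the shift along the tool's x, y, z in m, then the finger opening in m, from 0 to 0.087. A call has 1 to 12 rows; each row is the pose to reach, as a shift and turn from the pose commanded when the call began, along the tool's axes at that moment; what a row does not reach only later rows make up. A row lasts 1/12 s, in which the tool goes at most 41.7 mm and 7.16 degrees, less where a joint would pass 70% of its speed; a pose out of reach is approached as far as the arm can. A call with a gripper value outside its range is refused whole. The fingers move at their own pace and stop on an object; the grip force is fixed at half the most. Time passes only in rows, so rows that repeat a pose let the fingers close. It gives the time, the measured TCP pose, the force and the opening at its end, in the units of the state.
- r.sense(): the state, without advancing time (a new reading comes with each control period).
- r.capture(name): name is "scene" or "top" or "wrist"; returns the picture (480x640x3 uint8, red, green, blue); there is no depth.
- r.calibration(name): a dict with "fx", "fy", "cx", "cy" (pixels), "rvec" (rotation vector, rad) and "tvec" (3), from world to camera coordinates, as OpenCV has them; the wrist camera has in their place "tool_from_camera" (4x4, takes a point from camera to tool coordinates, whose origin is the TCP and whose axes are the tool frame's). Camera axes: x right, y down, z forward; pixel columns grow to the right and rows downward; lengths in m; the calibration is good to about 2 mm. A picture is of the moment at which its call begins: read the wrist's pose just before it. calibration takes no time and is no camera call.
- r.finish_job(): hands the job in, once; it reports no verdict.
The state is a dict: "time_s": time; "joints": joint angles; "joint_velocities": joint speeds; "effort": joint torques, N m; "tcp_pos": TCP position; "ee_rot": TCP orientation; "wrist_force": force on the tool from outside, world axes, zero at the start; "moment": the same for the moment, N m; "gripper_width": opening from 0.0 (shut) to 1.0 (fully open).
Only numpy, scipy, OpenCV 4.12 (cv2) and the standard library are available. Lean on these libraries where they do the work, as an engineer would, in place of code of your own. Each camera call takes 0.05 s, during which the arm holds its last target.

## Working session

There is one attempt and no reset: what is moved stays moved. The work goes in short steps, Python scripts to look and compute and a tool call to move; the robot and the scene stay as the last step left them, time stands still between calls to the robot, and variables do not carry over. Pictures are saved under pics/ and viewed, and the job is handed in when it is done.

Besides the shell and the picture viewer there is one more tool, called after "Request:" by a JSON object that holds its "op" and its "data", one argument or row to a line. move_arm: Moves the arm, as the interface text tells. Its arguments: {"type":"object","properties":{"increments":{"type":"array","items":{"type":"number"}}},"required":["increments"]}

```bash
mkdir -p pics; cat > h.py <<'E'
import numpy as np, cv2
from station import r
def K(c): return np.array([[c['fx'],0,c['cx']],[0,c['fy'],c['cy']],[0,0,1.]])
def ray(name,u,v,T=None):
    c=r.calibration(name); d=np.linalg.solve(K(c),[u,v,1.])
    if 'rvec' in c:
        R=cv2.Rodrigues(np.array(c['rvec'],float))[0]; t=np.array(c['tvec'],float).ravel()
        return -R.T@t, R.T@d
    M=np.array(c['tool_from_camera']); p,R=T
    R=np.array(R)
    return np.array(p)+R@M[:3,3], R@M[:3,:3]@d
def onz(name,u,v,z,T=None):
    o,d=ray(name,u,v,T); return o+d*(z-o[2])/d[2]
def proj(name,P,T=None):
    c=r.calibration(name)
    if 'rvec' in c: return cv2.projectPoints(np.atleast_2d(np.array(P,float)),np.array(c['rvec'],float),np.array(c['tvec'],float),K(c),None)[0].reshape(-1,2)
    M=np.array(c['tool_from_camera']);p,R=T
    W=np.eye(4);W[:3,:3]=R;W[:3,3]=p;C=np.linalg.inv(W@M)
    q=(C[:3,:3]@np.atleast_2d(P).T).T+C[:3,3]; q=q@K(c).T; return q[:,:2]/q[:,2:]
def tri(l):
    A=0;b=0
    for o,d in l:
        d=d/np.linalg.norm(d);P=np.eye(3)-np.outer(d,d);A=A+P;b=b+P@o
    return np.linalg.solve(A,b)
def snap(name,fn):
    s=r.sense(); im=r.capture(name); cv2.imwrite('pics/'+fn,im[:,:,::-1]); return im,(s['tcp_pos'],s['ee_rot'])
E
python3 - <<'E'
from h import *
s=r.sense();print(s)
for n in('scene','top','wrist'):
    snap(n,n+'0.png'); print(r.calibration(n))
E
```

```text
{'time_s': 0.0, 'joints': array([-5.39385584e+01,  2.20917320e+01,  3.79264802e-01, -3.02208647e-02,
       -6.84133986e+01, -1.48173408e+01]), 'joint_velocities': array([-0.06651572, -0.02470254, -0.0452982 ,  0.0443468 ,  0.01505855,
        0.01241164]), 'effort': array([-1.68698778e-03, -3.90668499e+01,  1.87404531e+01,  4.21995118e+00,
        1.09613239e-02, -1.97074805e-04]), 'tcp_pos': array([ 0.22627295, -0.58195547,  0.22944268]), 'ee_rot': array([[-8.96625595e-04, -3.62159692e-01,  9.32115633e-01],
       [ 2.06451030e-03,  9.32113351e-01,  3.62160791e-01],
       [-9.99997467e-01,  2.24908496e-03, -8.80742742e-05]]), 'wrist_force': array([ 0.06300238, -0.25855702, -0.34076933]), 'moment': array([ 0.057725  , -0.00917173,  0.06490238]), 'gripper_width': 0.9961797525676663}
{'fx': 609.712795301857, 'fy': 609.712795301857, 'cx': 311.3479872102332, 'cy': 232.66725830475363, 'rvec': array([ 1.73527016,  2.1310675 , -0.6041026 ]), 'tvec': array([ 0.11942255, -0.46565317,  1.96942086])}
{'fx': 573.0103313493618, 'fy': 573.0103313493618, 'cx': 316.84974380212145, 'cy': 231.94778426003577, 'rvec': array([ 2.1758766 , -2.04063712,  0.20630975]), 'tvec': array([-0.0254577 ,  0.60817629,  1.28033677])}
{'fx': 369.93955765812365, 'fy': 369.93955765812365, 'cx': 320.26483499448597, 'cy': 234.45661394811975, 'tool_from_camera': array([[-3.70542078e-04, -2.81061739e-01,  9.59689617e-01,
        -1.53189109e-01],
       [ 9.99999555e-01,  7.27959504e-04,  5.99301552e-04,
        -1.21049098e-04],
       [-8.67055914e-04,  9.59689413e-01,  2.81061344e-01,
        -7.59943060e-02],
       [ 0.00000000e+00,  0.00000000e+00,  0.00000000e+00,
         1.00000000e+00]])}
```

View pics/scene0.png

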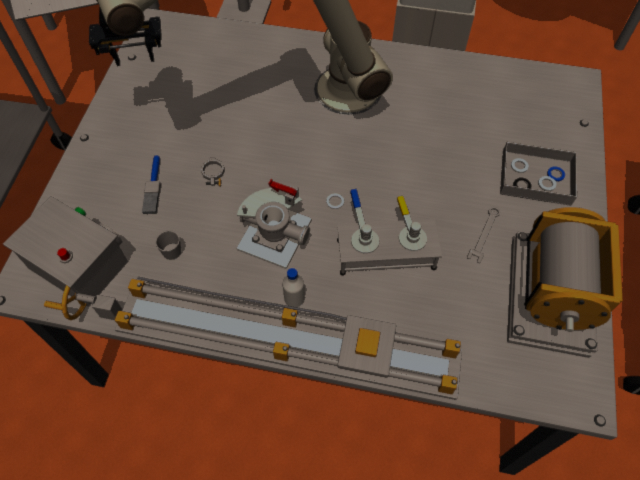

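View pics/top0.png

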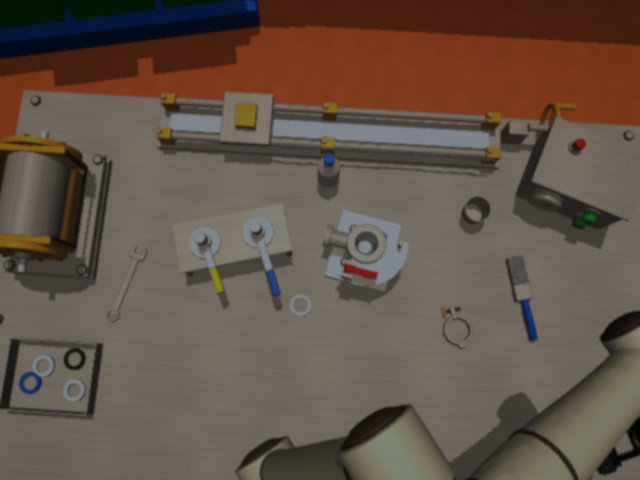

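View pics/wrist0.png

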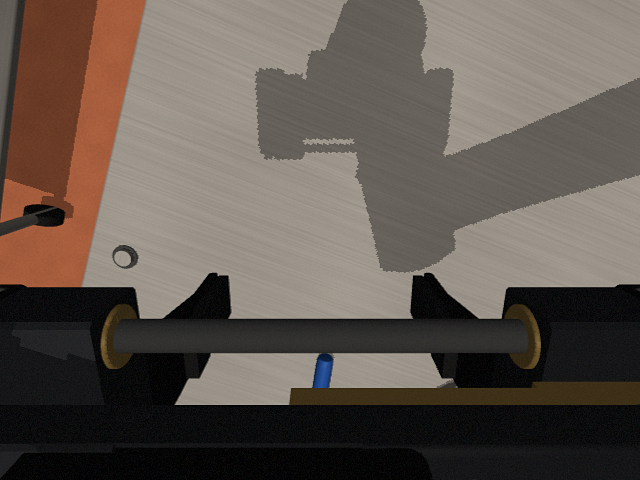

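The top view shows the blue-grip plug at about (257,230), the yellow-grip spare at (203,238), the valve seat at (367,243) and the red catch at (361,271). I'll zoom in on these.

```bash
python3 - <<'E'
import cv2
a=cv2.imread('pics/top0.png')[195:315,165:425];cv2.imwrite('pics/topz.png',cv2.resize(a,None,fx=3,fy=3,interpolation=cv2.INTER_CUBIC))
a=cv2.imread('pics/scene0.png')[165:285,225:455];cv2.imwrite('pics/scenez.png',cv2.resize(a,None,fx=3.4,fy=3.4,interpolation=cv2.INTER_CUBIC))
E
```

```text
(no output)
```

View pics/topz.png

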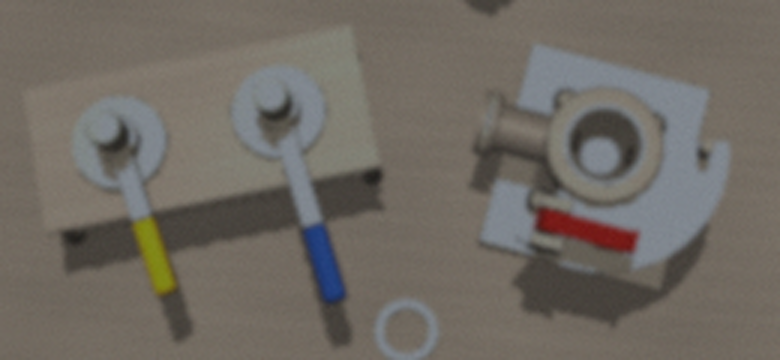

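View pics/scenez.png

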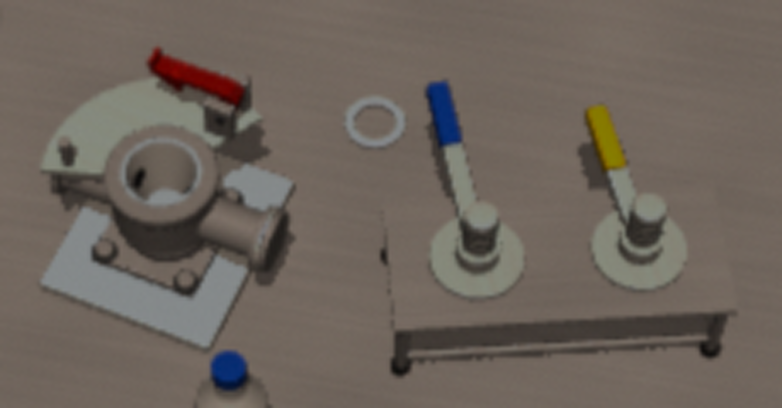

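```bash
python3 - <<'E'
from h import *
f=lambda n,x,y,z:onz(n,x/3+165-1/3,y/3+195-1/3,z) if n=='top' else onz(n,x/3.4+225,y/3.4+165,z)
for nm,x,y,z in [('flange',279,111,.081),('grip',323,263,.097),('knobtop',275,96,.141),('spknobtop',110,128,.141),('rim',605,146,.1),('catchL',537,220,.13),('catchR',636,240,.13),('pin',704,152,.12),('pipe end',487,122,.06)]:
    print(nm,f('top',x,y,z))
print()
for nm,x,y,z in [('flange',477,257,.081),('grip',444,113,.097),('knobtop',482,215,.141),('rim',162,175,.1),('pin',67,145,.12),('catchend',155,58,.13)]:
    print(nm,f('scene',x,y,z))
E
```

```text
flange [0.59665892 0.14982057 0.081     ]
grip [0.47993429 0.10514954 0.097     ]
knobtop [0.59565838 0.14641371 0.141     ]
spknobtop [0.56400626 0.26517579 0.141     ]
rim [ 0.58163232 -0.10067615  0.1       ]
catchL [ 0.51770116 -0.05146491  0.13      ]
catchR [ 0.5076323  -0.12433205  0.13      ]
pin [ 0.5779533  -0.17282686  0.12      ]
pipe end [ 0.60249383 -0.01066596  0.06      ]

flange [0.59837659 0.14841076 0.081     ]
grip [0.48335762 0.1022955  0.097     ]
knobtop [0.5974776  0.14824277 0.141     ]
rim [ 0.58535588 -0.10110021  0.1       ]
pin [ 0.58535961 -0.17491227  0.12      ]
catchend [ 0.49909681 -0.12579652  0.13      ]
```

Request:
{"op": "move_arm", "data": {
  "increments": [0, 0, 0, -0.1, 0.42, 0.608, 0.087, 0, 0, 0, -0.1, 0.42, 0.608, 0.087, 0, 0, 0, -0.1, 0.42, 0.608, 0.087, 0, 0, 0, -0.1, 0.42, 0.608, 0.087, 0, 0, 0, -0.1, 0.42, 0.608, 0.087, 0, 0, 0, -0.1, 0.42, 0.608, 0.087, 0, 0, 0, -0.1, 0.42, 0.608, 0.087, 0, 0, 0, -0.1, 0.42, 0.608, 0.087, 0, 0, 0, -0.1, 0.42, 0.608, 0.087, 0, 0, 0, -0.1, 0.42, 0.608, 0.087, 0, 0, 0, -0.1, 0.42, 0.608, 0.087, 0, 0, 0, -0.1, 0.42, 0.608, 0.087]
}}

```text
time_s: 1.15
tcp_pos: [0.5049, -0.1703, 0.2979]
ee_rot: [[-0.0, -0.363, 0.932], [0.0, 0.932, 0.363], [-1.0, 0.0, 0.0]]
wrist_force: [1.4, -1.1, -0.4]
gripper_width: 1.0
```

Request:
{"op": "move_arm", "data": {
  "increments": [0, 0, 0, -0.03, 0.135, 0.195, 0.087, 0, 0, 0, -0.03, 0.135, 0.195, 0.087, 0, 0, 0, -0.03, 0.135, 0.195, 0.087, 0, 0, 0, -0.03, 0.135, 0.195, 0.087, 0, 0, 0, -0.03, 0.135, 0.195, 0.087, 0, 0, 0, -0.03, 0.135, 0.195, 0.087, 0, 0, 0, -0.03, 0.135, 0.195, 0.087, 0, 0, 0, -0.03, 0.135, 0.195, 0.087, 0, 0, 0, -0.03, 0.135, 0.195, 0.087]
}}

```text
time_s: 1.9
tcp_pos: [0.6368, 0.024, 0.3269]
ee_rot: [[-0.001, -0.363, 0.932], [-0.0, 0.932, 0.363], [-1.0, 0.0, -0.002]]
wrist_force: [0.6, -0.8, 1.0]
gripper_width: 1.004
```

```bash
python3 - <<'E'
from h import *
im,T=snap('wrist','w1.png');print(T); s=r.sense();print(s['joints'],s['wrist_force'])
np.savez('w1.npz',p=T[0],R=T[1])
E
```

```text
(array([0.63684289, 0.02404287, 0.32693486]), array([[-1.47499326e-03, -3.62533481e-01,  9.31969581e-01],
       [-3.83005266e-04,  9.31970731e-01,  3.62533322e-01],
       [-9.99998839e-01,  1.77784948e-04, -1.51350278e-03]]))
[ 1.66353843e+01  2.07316330e+01  1.21220611e+01  1.04720565e-03
 -8.14477518e+01 -8.54295787e+01] [-0.19008651  0.08927914  0.37551555]
```

View pics/w1.png

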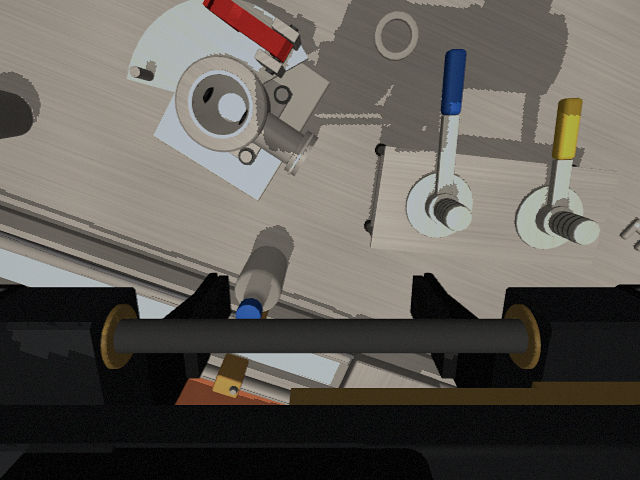

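The wrist view shows the seat at about (228,106), pin top (141,71), catch (250,27), plug flange (440,204), plug knob top (458,218) and grip (454,82). I'll fit contours to these.

```bash
python3 - <<'E'
from h import *
d=np.load('w1.npz');T=(d['p'],d['R'])
im=cv2.imread('pics/w1.png')
hsv=cv2.cvtColor(im,cv2.COLOR_BGR2HSV)
b=((hsv[:,:,0]>100)&(hsv[:,:,0]<130)&(hsv[:,:,1]>120)&(hsv[:,:,2]>60)).astype(np.uint8); b[200:]=0
n,l,st,c=cv2.connectedComponentsWithStats(b)
i=1+st[1:,4].argmax(); print('blue',st[i],c[i]); ys,xs=np.nonzero(l==i); print(cv2.minAreaRect(np.c_[xs,ys].astype(np.float32)))
print('grip',onz('wrist',*c[i],.095,T))
for nm,(x0,y0,x1,y1),z in [('knobtop',(444,203,474,233),.141),('flange',(400,165,480,245),.081)]:
    pass
a=im[0:180,110:340];cv2.imwrite('pics/wv.png',cv2.resize(a,None,fx=3.3,fy=3.3,interpolation=cv2.INTER_CUBIC))
a=im[30:250,370:620];cv2.imwrite('pics/wp.png',cv2.resize(a,None,fx=2.7,fy=2.7,interpolation=cv2.INTER_CUBIC))
E
```

```text
blue [ 444   49   22   66 1117] [454.27573859  81.1477171 ]
((454.36187744140625, 81.44530487060547), (17.535701751708984, 65.9581527709961), 4.899092674255371)
grip [0.47961823 0.10210444 0.095     ]
```

View pics/wv.png

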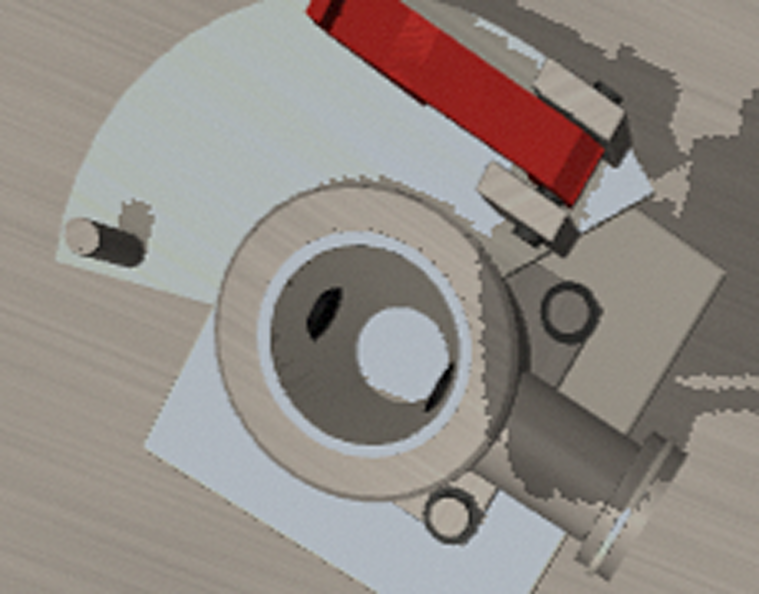

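View pics/wp.png

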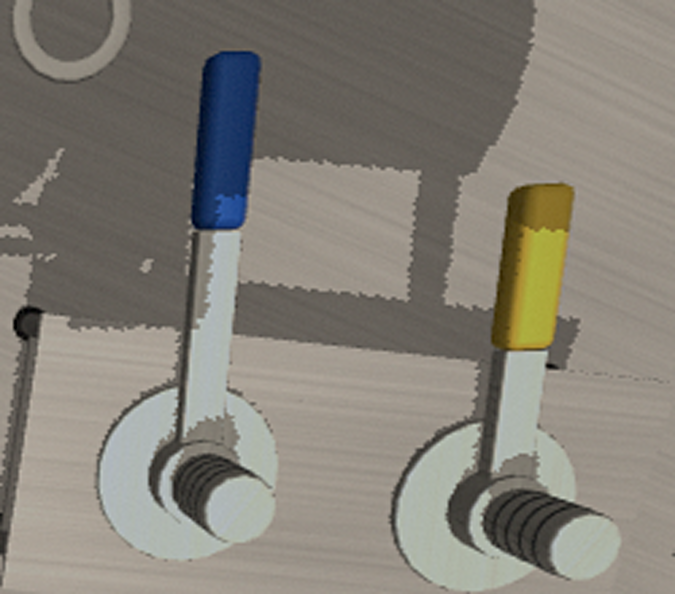

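```bash
python3 - <<'E'
from h import *
d=np.load('w1.npz');T=(d['p'],d['R'])
V=lambda x,y,z:onz('wrist',x/3.3+110-.35,y/3.3-.35,z,T)
P=lambda x,y,z:onz('wrist',x/2.7+370-.3,y/2.7+30-.3,z,T)
print('seat',V(365,345,.1), V(364,340,.1)); c=V(365,345,.1)
print('r hole',[np.linalg.norm(V(a,b,.1)-c)for a,b in((271,345),(460,345),(365,244),(365,446))])
p=V(83,237,.12);print('pin',p,np.linalg.norm((p-c)[:2]), 'yaw',np.degrees(np.arctan2(*(p-c)[1::-1]))+78.54)
for z in(.12,.13,.14):
  a=V(325,28,z);b=V(575,205,z);print('catch edge',a,b,np.degrees(np.arctan2(*(b-a)[1::-1]))-90)
a=V(540,65,.13);b=V(620,138,.13)
for q in ((540,65),(482,175),(482,195)): print('cheek',V(*q,.13))
a=V(145,447,.01);b=V(380,594,.01);e=a-b;print('foot edge',np.degrees(np.arctan2(e[1],e[0]))+90)
print('knobtop',P(239,507,.141),'flange',P(188,472,.081))
k=P(239,507,.141)
for q in((205,507),(274,507)):print(P(*q,.141)[:2])
f=P(188,472,.081)
# grip top ends z .026+.063+.008
for q in ((234,52),(218,229)): print('gripend',P(*q,.097))
E
```

```text
seat [ 0.58192934 -0.10145041  0.1       ] [ 0.58070478 -0.10213077  0.1       ]
r hole [np.float64(0.027649215919292296), np.float64(0.027945598327608186), np.float64(0.02754775484811451), np.float64(0.028778478770554446)]
pin [ 0.58235999 -0.17597622  0.12      ] 0.07452704464795522 yaw -11.128920895285503
catch edge [ 0.50998258 -0.12890016  0.12      ] [ 0.52614605 -0.05385855  0.12      ] -12.155424622403714
catch edge [ 0.51154559 -0.12542079  0.13      ] [ 0.52726037 -0.05246228  0.13      ] -12.155424622403743
catch edge [ 0.5131086  -0.12194142  0.14      ] [ 0.52837469 -0.05106601  0.14      ] -12.155424622403771
cheek [ 0.499624   -0.07187143  0.13      ]
cheek [ 0.5293239  -0.07753587  0.13      ]
cheek [ 0.53386498 -0.07601534  0.13      ]
foot edge -11.887678727310856
knobtop [0.59549908 0.14762306 0.141     ] flange [0.5951233  0.14828934 0.081     ]
[0.59981173 0.13656052]
[0.59105942 0.1590114 ]
gripend [0.45414445 0.09049629 0.097     ]
gripend [0.50880601 0.11202887 0.097     ]
```

Request:
{"op": "move_arm", "data": {
  "increments": [0, 0, 0, 0.0, 0.1306, 0.0065, 0.087, 0, 0, 0, 0.05, 0.1306, 0.0065, 0.087, 0, 0, 0, 0.1, 0.1306, 0.0065, 0.087, 0, 0, 0, 0.13, 0.1306, 0.0065, 0.087, 0, 0, 0, 0.13, 0.1306, 0.0065, 0.087, 0, 0, 0, 0.13, 0.1306, 0.0065, 0.087, 0, 0, 0, 0.13, 0.1306, 0.0065, 0.087, 0, 0, 0, 0.13, 0.1306, 0.0065, 0.087]
}}

```text
time_s: 2.62
tcp_pos: [0.5973, 0.1473, 0.1999]
ee_rot: [[0.004, -0.362, 0.932], [0.0, 0.932, 0.362], [-1.0, -0.001, 0.003]]
wrist_force: [0.9, -1.2, 1.5]
gripper_width: 0.996
```

```bash
python3 - <<'E'
from h import *
im,T=snap('wrist','w2.png');print(T[0]);snap('scene','s2.png')
a=cv2.imread('pics/s2.png')[150:300,300:460];cv2.imwrite('pics/s2z.png',cv2.resize(a,None,fx=3.7,fy=3.7,interpolation=cv2.INTER_CUBIC))
E
```

```text
[0.59726882 0.14733145 0.19986627]
```

View pics/w2.png

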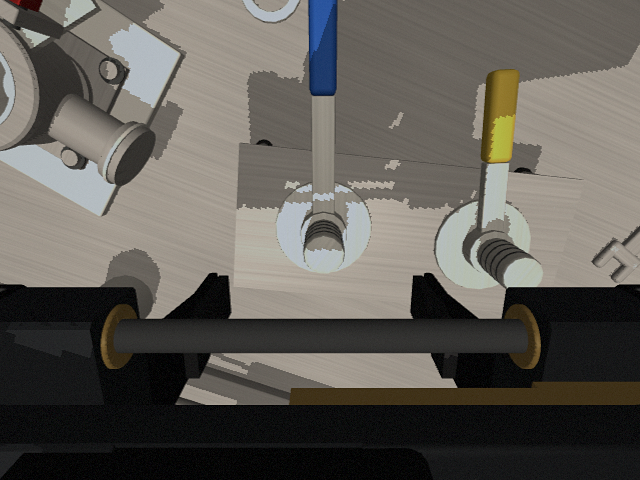

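View pics/s2z.png

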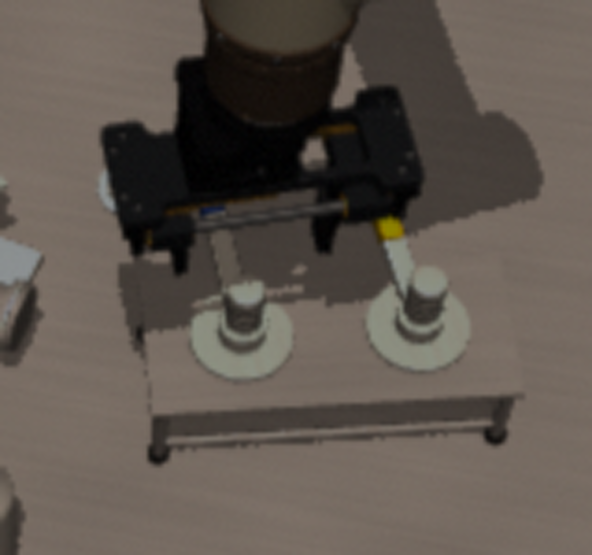

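```bash
python3 - <<'E'
from h import *
s=r.sense();T=(s['tcp_pos'],s['ee_rot'])
k=onz('wrist',324,259,.141,T);print(k, np.array(T[1]).T@(k-T[0]),T[0]); f=onz('wrist',323.5,229,.081,T);print(f,np.array(T[1]).T@(f-T[0]))
E
```

```text
[0.59897176 0.15056842 0.141     ] [0.0596126  0.00231257 0.00195172] [0.5976807  0.14759625 0.20060134]
[0.59695246 0.15000602 0.081     ] [ 0.11960029  0.00252485 -0.0004622 ]
```

Request:
{"op": "move_arm", "data": {
  "increments": [0, 0, 0, 0.03, 0.001, 0, 0.087, 0, 0, 0, 0.05, 0.001, 0, 0.087, 0, 0, 0, 0.07, 0.001, 0, 0.087, 0, 0, 0, 0.088, 0.001, 0, 0.087, 0, 0, 0, 0.088, 0.001, 0, 0.06, 0, 0, 0, 0.088, 0.001, 0, 0.04, 0, 0, 0, 0.088, 0.001, 0, 0.02, 0, 0, 0, 0.088, 0.001, 0, 0.015, 0, 0, 0, 0.088, 0.001, 0, 0.015, 0, 0, 0, 0.088, 0.001, 0, 0.015, 0, 0, 0, 0.088, 0.001, 0, 0.015, 0, 0, 0, 0.088, 0.001, 0, 0.015]
}}

```text
time_s: 3.72
tcp_pos: [0.5957, 0.1493, 0.11]
ee_rot: [[0.001, -0.362, 0.932], [0.0, 0.932, 0.362], [-1.0, 0.0, 0.001]]
wrist_force: [0.9, 1.0, -0.6]
gripper_width: 0.477
```

Request:
{"op": "move_arm", "data": {
  "increments": [0, 0, 0, 0, 0, 0, 0.015, 0, 0, 0, 0, 0, 0, 0.015, 0, 0, 0, 0, 0, 0, 0.015, 0, 0, 0, 0, 0, 0, 0.015, 0, 0, 0, 0, 0, 0, 0.015, 0, 0, 0, 0, 0, 0, 0.015]
}}

```text
time_s: 4.22
tcp_pos: [0.5956, 0.1491, 0.1096]
ee_rot: [[-0.0, -0.362, 0.932], [-0.0, 0.932, 0.362], [-1.0, -0.0, -0.0]]
wrist_force: [0.4, -0.0, 0.6]
gripper_width: 0.293
```

Request:
{"op": "move_arm", "data": {
  "increments": [0, 0, 0, -0.005, 0, 0, 0.015, 0, 0, 0, -0.015, 0, 0, 0.015, 0, 0, 0, -0.03, 0, 0, 0.015, 0, 0, 0, -0.05, 0, 0, 0.015, 0, 0, 0, -0.075, 0, 0, 0.015, 0, 0, 0, -0.1, 0, 0, 0.015, 0, 0, 0, -0.12, 0, 0, 0.015, 0, 0, 0, -0.14, 0, 0, 0.015, 0, 0, 0, -0.14, 0, 0, 0.015, 0, 0, 0, -0.14, 0, 0, 0.015, 0, 0, 0, -0.14, 0, 0, 0.015]
}}

```text
time_s: 5.13
tcp_pos: [0.5943, 0.149, 0.2477]
ee_rot: [[-0.004, -0.362, 0.932], [-0.0, 0.932, 0.362], [-1.0, 0.001, -0.004]]
wrist_force: [-0.5, -0.9, -5.2]
gripper_width: 0.292
```

```bash
python3 - <<'E'
from h import *
im,T=snap('wrist','w3.png');print(T, r.sense()['wrist_force'],r.sense()['gripper_width'])
E
```

```text
(array([0.59432031, 0.14900461, 0.24769275]), array([[-3.71250219e-03, -3.61850472e-01,  9.32228756e-01],
       [-4.10891062e-04,  9.32235653e-01,  3.61851513e-01],
       [-9.99993024e-01,  9.60330071e-04, -3.60960803e-03]])) [-0.56890576  0.79808841 -5.46321669] 0.2902992827882004
```

View pics/w3.png

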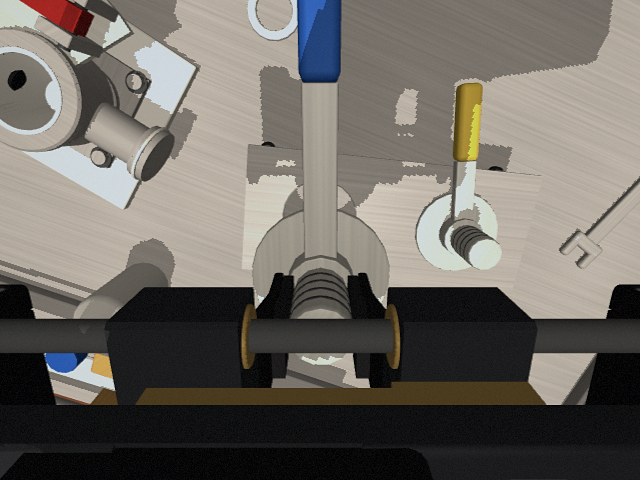

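```bash
python3 - <<'E'
from h import *
im=cv2.imread('pics/w3.png')
cv2.imwrite('pics/w3z.png',cv2.resize(im[190:310,230:410],None,fx=4,fy=4,interpolation=cv2.INTER_CUBIC))
s=r.sense();T=(s['tcp_pos'],s['ee_rot']);R=np.array(T[1])
for z in(.2188,):
  for q in((321,207),(253,257),(389,257)):print(R.T@(onz('wrist',*q,z,T)-T[0]))
# predicted flange outline if axis at TCP axis
for dz in (0,.002):
  pts=[T[0]+R@np.array([T[0][2]-.2188,.037*np.cos(a),dz+.037*np.sin(a)]) for a in np.radians([-90,-60,-120,180,0])]
  print(dz,proj('wrist',np.array(pts),T).round(1).tolist())
g=T[0]+R@np.array([T[0][2]-.235,0,-.125]);print(proj('wrist',g,T))
E
```

```text
[ 0.02860468  0.00034928 -0.03708561]
[ 0.02846412 -0.03503692 -0.01052415]
[ 0.02850326  0.03582343 -0.0105623 ]
0 [[320.3, 207.2], [357.0, 216.9], [283.6, 216.8], [250.3, 275.8], [390.2, 275.9]]
0.002 [[320.3, 211.1], [356.8, 220.7], [283.7, 220.7], [250.5, 279.3], [390.0, 279.4]]
[[320.52404759  -4.19057795]]
```

View pics/w3z.png

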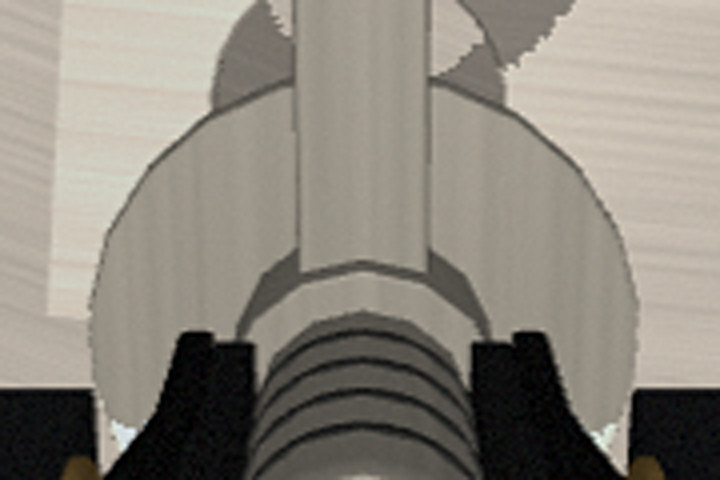

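Request:
{"op": "move_arm", "data": {
  "increments": [-3, 0, 0, 0, -0.02, -0.01, 0.015, -6, 0, 0, 0, -0.05, -0.023, 0.015, -10, 0, 0, 0, -0.085, -0.038, 0.015, -12, 0, 0, 0, -0.12, -0.054, 0.015, -12, 0, 0, 0, -0.155, -0.07, 0.015, -12, 0, 0, 0, -0.19, -0.085, 0.015, -12, 0, 0, 0, -0.215, -0.096, 0.015, -12, 0, 0, 0, -0.2287, -0.1021, 0.015, -12, 0, 0, 0, -0.2287, -0.1021, 0.015, -12, 0, 0, 0, -0.2287, -0.1021, 0.015, -12, 0, 0, 0, -0.2287, -0.1021, 0.015]
}}

```text
time_s: 6.1
tcp_pos: [0.5829, -0.1005, 0.2483]
ee_rot: [[-0.002, -0.548, 0.836], [0.0, 0.836, 0.548], [-1.0, 0.002, -0.002]]
wrist_force: [0.8, 1.2, -4.2]
gripper_width: 0.293
```

```bash
python3 - <<'E'
from h import *
im,T=snap('wrist','w4.png');print(T, r.sense()['wrist_force'],r.sense()['gripper_width'])
snap('scene','s4.png');snap('top','t4.png')
a=cv2.imread('pics/s4.png')[130:270,210:350];b=cv2.imread('pics/t4.png')[195:315,300:440]
cv2.imwrite('pics/st4.png',np.hstack([cv2.resize(a,(390,390),interpolation=cv2.INTER_CUBIC),cv2.resize(b,(390,390),interpolation=cv2.INTER_CUBIC)]))
E
```

```text
(array([ 0.5828731 , -0.10048455,  0.24826094]), array([[-2.36472262e-03, -5.48190376e-01,  8.36350238e-01],
       [ 3.99941418e-04,  8.36351991e-01,  5.48192656e-01],
       [-9.99997124e-01,  1.63081467e-03, -1.75849643e-03]])) [ 1.16013975  1.01772527 -4.56758053] 0.2862180222180289
```

View pics/w4.png

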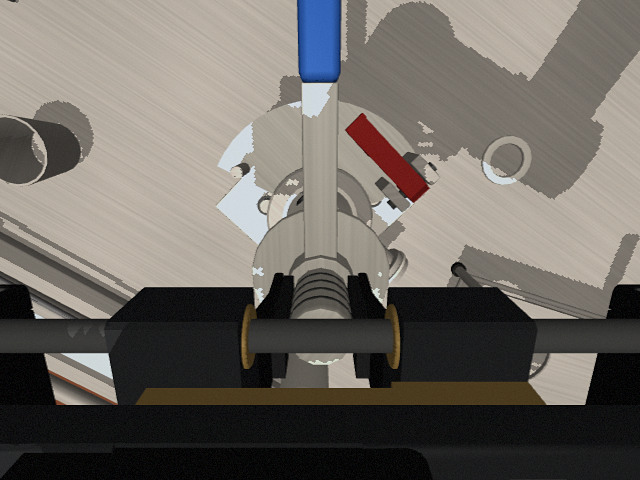

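View pics/st4.png

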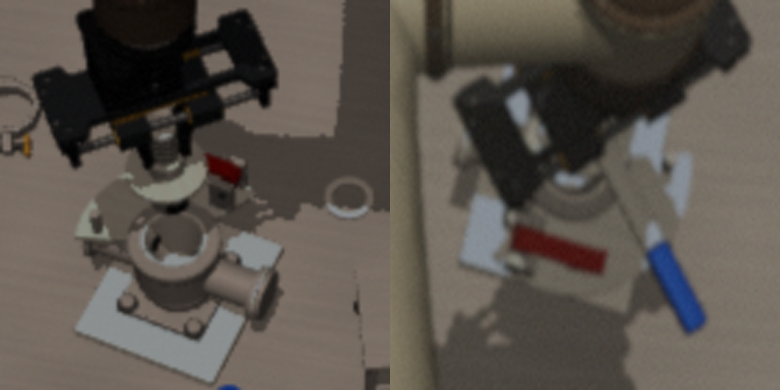

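```bash
python3 - <<'E'
from h import *
im=cv2.imread('pics/w4.png')
cv2.imwrite('pics/w4z.png',cv2.resize(im[90:280,210:440],None,fx=3.4,fy=3.4,interpolation=cv2.INTER_CUBIC))
E
```

```text
(no output)
```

View pics/w4z.png

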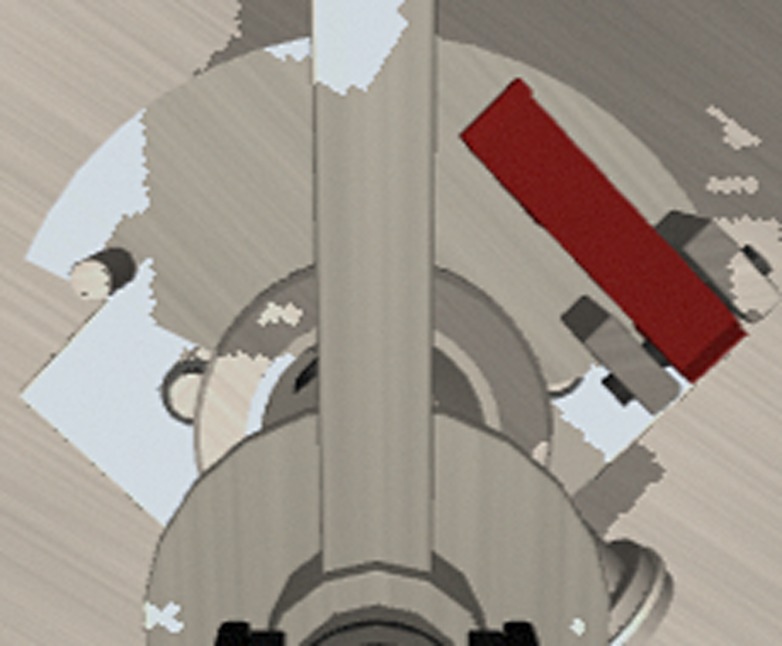

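```bash
python3 - <<'E'
from h import *
from scipy.optimize import least_squares
s=r.sense();T=(s['tcp_pos'],s['ee_rot']);R=np.array(T[1]);print(T[0])
Z=lambda x,y,z:onz('wrist',x/3.4+210-.35,y/3.4+90-.35,z,T)
q=np.array([Z(x,y,.1)[:2] for x,y in((195,425),(205,375),(240,312),(315,263),(437,267),(510,320),(545,385),(550,425))])
f=least_squares(lambda p:np.hypot(*(q-p[:2]).T)-p[2],[.58,-.1,.045]);print('free',f.x,f.fun.round(4))
f=least_squares(lambda p:np.hypot(*(q-p).T)-.045,[.58,-.1]);print('r45',f.x,f.fun.round(4))
c=f.x
p=Z(90,281,.12)[:2]-c;print('pin',np.linalg.norm(p),'yaw',np.degrees(np.arctan2(p[1],p[0]))+78.54)
for a,b in(((462,135),(693,380)),((520,80),(747,330))):
  e=Z(*b,.13)-Z(*a,.13);print('catch yaw',np.degrees(np.arctan2(e[1],e[0]))-90, (Z(*a,.13)[:2]-c))
print('rel tool',(R.T@np.r_[c-T[0][:2],0]))
print('lever yaw',np.degrees(np.arctan2(-R[1,2],-R[0,2]))%360)
E
```

```text
[ 0.583326   -0.09987581  0.24916943]
free [ 0.58172451 -0.10208435  0.04376192] [ 0.0001 -0.0003  0.0001  0.0002 -0.0001 -0.0002  0.0001  0.0001]
r45 [ 0.5831854 -0.1011571] [-0.001  -0.0009  0.0001  0.0006  0.0003 -0.0003 -0.0005 -0.001 ]
pin 0.07546092089514647 yaw -11.602144498930414
catch yaw -11.635047243340551 [-0.07132651 -0.02453959]
catch yaw -11.983187063918422 [-0.08688107 -0.02073506]
rel tool [-8.10112255e-08 -9.93242412e-04 -8.21549451e-04]
lever yaw 213.33338263764423
```

Request:
{"op": "move_arm", "data": {
  "increments": [0, 0, 0, 0.02, -0.001, -0.001, 0.015, 0, 0, 0, 0.04, -0.001, -0.001, 0.015, 0, 0, 0, 0.06, -0.001, -0.001, 0.015, 0, 0, 0, 0.075, -0.001, -0.001, 0.015, 0, 0, 0, 0.085, -0.001, -0.001, 0.015, 0, 0, 0, 0.09, -0.001, -0.001, 0.015, 0, 0, 0, 0.094, -0.001, -0.001, 0.015, 0, 0, 0, 0.094, -0.001, -0.001, 0.015, 0, 0, 0, 0.094, -0.001, -0.001, 0.015]
}}

```text
time_s: 7.0
tcp_pos: [0.5837, -0.1022, 0.1564]
ee_rot: [[0.002, -0.549, 0.836], [-0.0, 0.836, 0.549], [-1.0, -0.001, 0.001]]
wrist_force: [-0.4, 0.4, -3.7]
gripper_width: 0.288
```

```bash
python3 - <<'E'
from h import *
im,T=snap('wrist','w5.png');print(T[0], r.sense()['wrist_force'],r.sense()['moment'])
snap('scene','s5.png')
a=cv2.imread('pics/s5.png')[130:270,210:350];b=im[80:300,180:440,::-1]
cv2.imwrite('pics/st5.png',np.hstack([cv2.resize(a,(390,390),interpolation=cv2.INTER_CUBIC),cv2.resize(b,(400,390),interpolation=cv2.INTER_CUBIC)]))
E
```

```text
[ 0.583658   -0.10224296  0.15641041] [-0.28875492  0.85919257 -4.52821518] [ 0.00130249 -0.01338259  0.00240027]
```

View pics/st5.png

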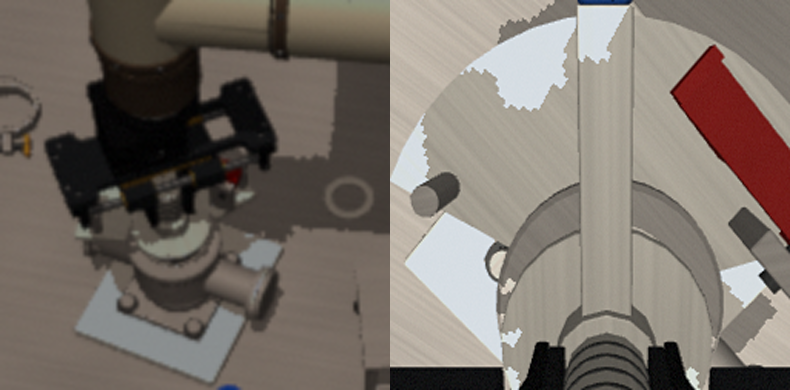

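Request:
{"op": "move_arm", "data": {
  "increments": [0, 0, 0, 0.003, 0.0005, -0.0003, 0.015, 0, 0, 0, 0.006, 0.0005, -0.0003, 0.015, 0, 0, 0, 0.009, 0.0005, -0.0003, 0.015, 0, 0, 0, 0.011, 0.0005, -0.0003, 0.015, 0, 0, 0, 0.012, 0.0005, -0.0003, 0.015, 0, 0, 0, 0.012, 0.0005, -0.0003, 0.015, 0, 0, 0, 0.012, 0.0005, -0.0003, 0.015]
}}

```text
time_s: 7.68
tcp_pos: [0.5826, -0.1021, 0.1435]
ee_rot: [[-0.0, -0.548, 0.836], [-0.0, 0.836, 0.548], [-1.0, -0.0, -0.0]]
wrist_force: [-0.4, 0.5, -4.4]
gripper_width: 0.292
```

```bash
python3 - <<'E'
from h import *
im,T=snap('wrist','w6.png');s=r.sense();print(T[0],s['wrist_force'],s['moment'])
cv2.imwrite('pics/w6z.png',cv2.resize(im[130:290,230:410,::-1],None,fx=3.6,fy=3.6,interpolation=cv2.INTER_CUBIC))
E
```

```text
[ 0.58255448 -0.10212276  0.14352881] [-0.59583273  0.07625279 -4.52700309] [ 0.00290989  0.03375727 -0.03376573]
```

View pics/w6z.png

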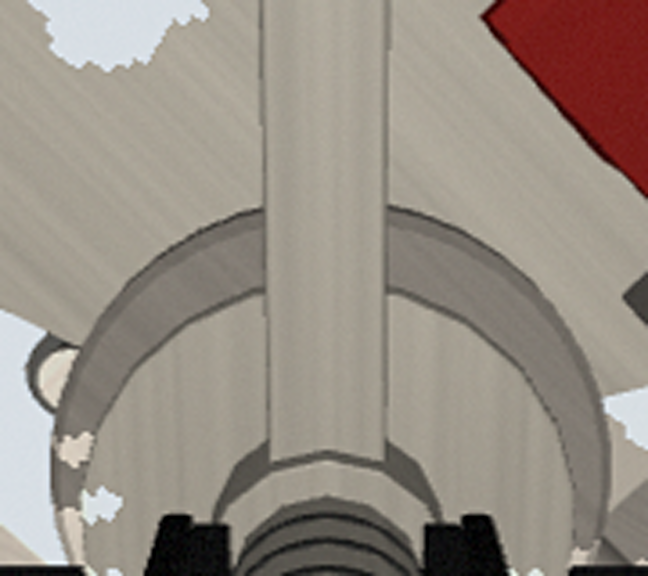

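Request:
{"op": "move_arm", "data": {
  "increments": [0, 0, 0, 0.001, 0, 0, 0.015, 0, 0, 0, 0.002, 0, 0, 0.015, 0, 0, 0, 0.003, 0, 0, 0.015, 0, 0, 0, 0.003, 0, 0, 0.015, 0, 0, 0, 0.003, 0, 0, 0.015]
}}

```text
time_s: 8.15
tcp_pos: [0.5823, -0.1021, 0.1404]
ee_rot: [[-0.0, -0.548, 0.836], [-0.0, 0.836, 0.548], [-1.0, 0.0, -0.0]]
wrist_force: [-0.1, -0.1, -4.8]
gripper_width: 0.29
```

Request:
{"op": "move_arm", "data": {
  "increments": [0, 0, 0, 0.001, 0, 0, 0.015, 0, 0, 0, 0.001, 0, 0, 0.015, 0, 0, 0, 0.001, 0, 0, 0.015]
}}

```text
time_s: 8.4
tcp_pos: [0.5821, -0.1021, 0.1395]
ee_rot: [[-0.001, -0.548, 0.836], [0.0, 0.836, 0.548], [-1.0, 0.001, -0.001]]
wrist_force: [-1.8, 0.1, -4.7]
gripper_width: 0.291
```

```bash
python3 - <<'E'
from h import *
s=r.sense();print(s['tcp_pos'],s['wrist_force'],s['moment'])
E
```

```text
[ 0.5821243  -0.10208496  0.13945683] [-1.83293616  0.13643288 -4.73814798] [0.12217588 0.43479116 0.02233865]
```

Request:
{"op": "move_arm", "data": {
  "increments": [0, 0, 0, 0.0003, 0.0002, -0.0004, 0.015, 0, 0, 0, 0.0006, 0.0002, -0.0004, 0.015, 0, 0, 0, 0.001, 0.0002, -0.0004, 0.015, 0, 0, 0, 0.001, 0.0002, -0.0004, 0.015]
}}

```text
time_s: 8.73
tcp_pos: [0.5819, -0.1021, 0.1386]
ee_rot: [[-0.0, -0.548, 0.836], [0.0, 0.836, 0.548], [-1.0, 0.0, -0.0]]
wrist_force: [-2.0, 0.0, -3.1]
gripper_width: 0.287
```

```bash
python3 - <<'E'
from h import *
s=r.sense();print(s['tcp_pos'],s['wrist_force'],s['moment'])
E
```

```text
[ 0.58189839 -0.10209404  0.13859488] [-1.96541724  0.04934321 -3.09036462] [0.27982291 0.50863299 0.02550226]
```

Request:
{"op": "move_arm", "data": {
  "increments": [0, 0, 0, 0.0003, 0.0002, -0.0004, 0.015, 0, 0, 0, 0.0006, 0.0002, -0.0004, 0.015, 0, 0, 0, 0.0006, 0.0002, -0.0004, 0.015]
}}

```text
time_s: 8.98
tcp_pos: [0.5818, -0.1021, 0.1384]
ee_rot: [[0.001, -0.548, 0.836], [0.0, 0.836, 0.548], [-1.0, -0.0, 0.001]]
wrist_force: [-1.6, 0.7, -2.2]
gripper_width: 0.291
```

```bash
python3 - <<'E'
from h import *
s=r.sense();print(s['tcp_pos'],s['wrist_force'],s['moment'])
E
```

```text
[ 0.58179304 -0.10210268  0.13835589] [-1.55249917  0.67438654 -2.15701705] [0.44225372 0.56641028 0.00613447]
```

Request:
{"op": "move_arm", "data": {
  "increments": [0, 0, 0, 0.0004, 0.0003, -0.0004, 0.015, 0, 0, 0, 0.0008, 0.0003, -0.0004, 0.015, 0, 0, 0, 0.0008, 0.0003, -0.0004, 0.015, 0, 0, 0, 0.0008, 0.0003, -0.0004, 0.015]
}}

```text
time_s: 9.32
tcp_pos: [0.5818, -0.1021, 0.1383]
ee_rot: [[0.002, -0.549, 0.836], [-0.0, 0.836, 0.549], [-1.0, -0.001, 0.002]]
wrist_force: [-3.3, 2.7, 3.7]
gripper_width: 0.291
```

```bash
python3 - <<'E'
from h import *
s=r.sense();print(s['tcp_pos'],s['wrist_force'],s['moment'])
E
```

```text
[ 0.58177834 -0.102089    0.13829335] [-3.28474434  2.74852097  3.69921565] [0.82335129 0.73983255 0.02524745]
```

Request:
{"op": "move_arm", "data": {
  "increments": [0, 0, 0, -0.0004, 0, 0, 0.026, 0, 0, 0, -0.0004, 0, 0, 0.028, 0, 0, 0, -0.0004, 0, 0, 0.03, 0, 0, 0, -0.0004, 0, 0, 0.035, 0, 0, 0, -0.0004, 0, 0, 0.04, 0, 0, 0, -0.0004, 0, 0, 0.045, 0, 0, 0, -0.0004, 0, 0, 0.045, 0, 0, 0, -0.0004, 0, 0, 0.045]
}}

```text
time_s: 9.98
tcp_pos: [0.5812, -0.1022, 0.1375]
ee_rot: [[0.0, -0.548, 0.836], [-0.0, 0.836, 0.548], [-1.0, -0.0, -0.0]]
wrist_force: [0.0, 0.1, 0.1]
gripper_width: 0.505
```

```bash
python3 - <<'E'
from h import *
im,T=snap('wrist','w7.png');s=r.sense();print(T[0],s['wrist_force'],s['moment'],s['gripper_width'])
cv2.imwrite('pics/w7z.png',cv2.resize(im[90:400,180:480,::-1],None,fx=1.9,fy=1.9,interpolation=cv2.INTER_CUBIC))
E
```

```text
[ 0.58117249 -0.10222093  0.13752859] [-0.12364177 -0.8291379   0.10443657] [ 0.04339231 -0.00519511 -0.0220191 ] 0.5076782826214274
```

View pics/w7z.png

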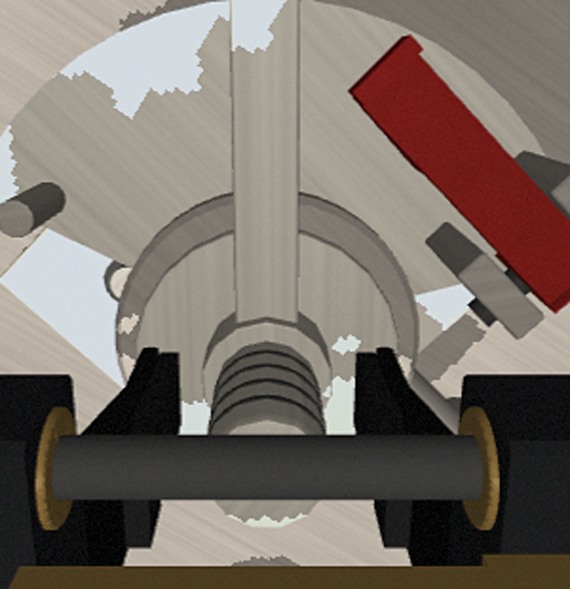

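Request:
{"op": "move_arm", "data": {
  "increments": [0, 0, 0, -0.01, 0, 0, 0.05, 0, 0, 0, -0.03, 0, 0, 0.05, 0, 0, 0, -0.055, 0, 0, 0.05, 0, 0, 0, -0.085, 0, 0, 0.05, 0, 0, 0, -0.1, 0, 0, 0.05, 0, 0, 0, -0.1, 0, -0.03, 0.05, 0, 0, 0, -0.1, 0, -0.06, 0.05, 0, 0, 0, -0.1, 0, -0.06, 0.05, 0, 0, 0, -0.1, 0, -0.06, 0.05]
}}

```text
time_s: 10.78
tcp_pos: [0.5302, -0.1357, 0.239]
ee_rot: [[0.002, -0.547, 0.837], [-0.0, 0.837, 0.547], [-1.0, -0.001, 0.002]]
wrist_force: [0.9, 0.4, -1.0]
gripper_width: 0.576
```

```bash
python3 - <<'E'
from h import *
im,T=snap('wrist','w8.png');s=r.sense();print(T[0],s['wrist_force'],s['joints'])
snap('scene','s8.png');snap('top','t8.png')
a=cv2.imread('pics/s8.png')[130:270,210:350];b=cv2.imread('pics/t8.png')[195:315,300:440]
cv2.imwrite('pics/st8.png',np.hstack([cv2.resize(a,(390,390),interpolation=cv2.INTER_CUBIC),cv2.resize(b,(390,390),interpolation=cv2.INTER_CUBIC)]))
E
```

```text
[ 0.53024074 -0.13571364  0.23904268] [0.11841728 1.24376511 0.57620777] [ 2.66514056e+00  1.41493950e+01 -9.79675893e+00  1.60885556e-02
 -6.59404721e+01 -5.94523381e+01]
```

View pics/w8.png

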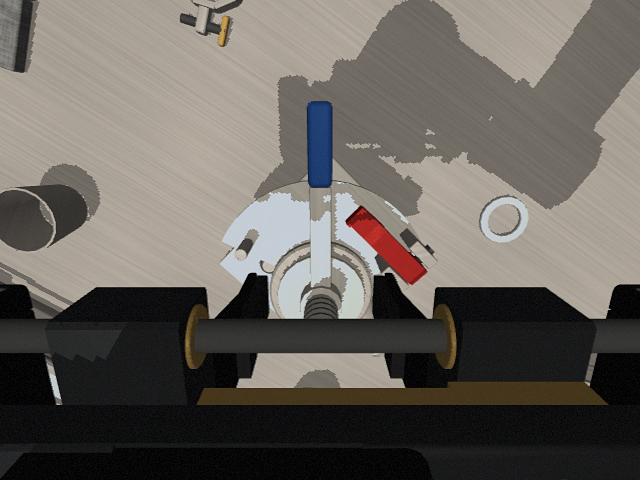

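View pics/st8.png

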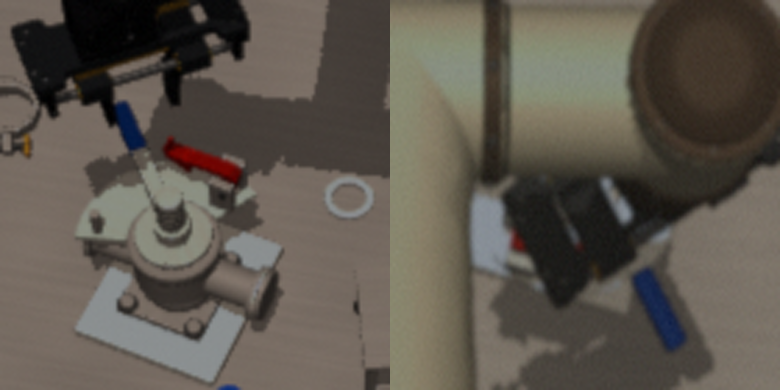

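```bash
python3 - <<'E'
from h import *
s=r.sense();T=(s['tcp_pos'],s['ee_rot']);R=np.array(T[1])
im=cv2.imread('pics/w8.png');hsv=cv2.cvtColor(im,cv2.COLOR_BGR2HSV)
b=((hsv[:,:,0]>100)&(hsv[:,:,0]<130)&(hsv[:,:,1]>120)&(hsv[:,:,2]>60)).astype(np.uint8)
n,l,st,c=cv2.connectedComponentsWithStats(b);i=1+st[1:,4].argmax();print(st[i],c[i])
g=onz('wrist',*c[i],.124,T);print(g,R.T@(g-T[0]),T[0]); ax=np.array([.582,-.1018]);v=g[:2]-ax;print(np.linalg.norm(v),np.degrees(np.arctan2(v[1],v[0]))%360)
# second view: scene triangulation
im=cv2.imread('pics/s8.png');hsv=cv2.cvtColor(im,cv2.COLOR_BGR2HSV)
b2=((hsv[:,:,0]>100)&(hsv[:,:,0]<130)&(hsv[:,:,1]>120)&(hsv[:,:,2]>50)).astype(np.uint8);b2[:150]=0;b2[200:]=0;b2[:,:230]=0;b2[:,300:]=0
n,l,st2,c2=cv2.connectedComponentsWithStats(b2);j=1+st2[1:,4].argmax();print(st2[j],c2[j])
print('tri',tri([ray('wrist',*c[i],T),ray('scene',*c2[j])]))
E
```

```text
[ 307  101   25   86 2063] [319.27775085 143.23994183]
[ 0.47832783 -0.17102003  0.124     ] [ 0.11395848 -0.00094686 -0.06448942] [ 0.53163147 -0.13484578  0.23800202]
0.12465685787288854 213.73031942277728
[252 167  10  17  93] [256.01075269 175.24731183]
tri [ 0.47864503 -0.17147473  0.12117733]
```

Request:
{"op": "move_arm", "data": {
  "increments": [0, 0, 0, 0, -0.0005, -0.03, 0.04, 0, 0, 0, 0.02, -0.0005, -0.065, 0.04, 0, 0, 0, 0.06, -0.0005, -0.065, 0.04, 0, 0, 0, 0.09, -0.0005, -0.065, 0.04, 0, 0, 0, 0.11, -0.0005, -0.065, 0.04, 0, 0, 0, 0.12, -0.0005, -0.065, 0.04, 0, 0, 0, 0.128, -0.0005, -0.065, 0.04, 0, 0, 0, 0.128, -0.0005, -0.065, 0.04, 0, 0, 0, 0.128, -0.0005, -0.065, 0.04]
}}

```text
time_s: 11.68
tcp_pos: [0.478, -0.171, 0.1102]
ee_rot: [[0.001, -0.549, 0.836], [-0.0, 0.836, 0.549], [-1.0, -0.001, 0.001]]
wrist_force: [0.2, 1.1, -0.3]
gripper_width: 0.458
```

```bash
python3 - <<'E'
from h import *
im,T=snap('wrist','w9.png');s=r.sense();print(T,s['wrist_force'],s['gripper_width'])
E
```

```text
(array([ 0.47796909, -0.1710145 ,  0.11019641]), array([[ 1.11669990e-03, -5.48918546e-01,  8.35875100e-01],
       [-4.24361682e-04,  8.35875286e-01,  5.48919235e-01],
       [-9.99999286e-01, -9.67691417e-04,  7.00481848e-04]])) [ 0.50589533  0.42342321 -0.4861847 ] 0.46158207460517353
```

View pics/w9.png

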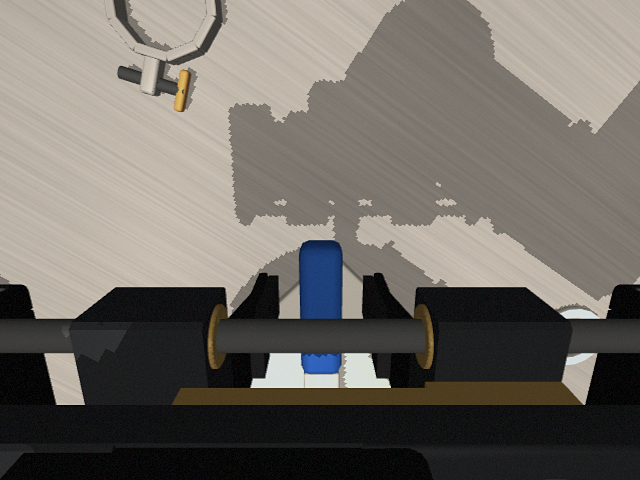

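Request:
{"op": "move_arm", "data": {
  "increments": [0, 0, 0, 0, 0, 0, 0.035, 0, 0, 0, 0, 0, 0, 0.03, 0, 0, 0, 0, 0, 0, 0.025, 0, 0, 0, 0, 0, 0, 0.021, 0, 0, 0, 0, 0, 0, 0.021, 0, 0, 0, 0, 0, 0, 0.021]
}}

```text
time_s: 12.23
tcp_pos: [0.4769, -0.1711, 0.1098]
ee_rot: [[0.0, -0.548, 0.836], [-0.0, 0.836, 0.548], [-1.0, -0.0, 0.0]]
wrist_force: [-0.6, 0.2, -0.0]
gripper_width: 0.251
```

Request:
{"op": "move_arm", "data": {
  "increments": [-4, 0, 0, 0, -0.0087, 0.0003, 0.021, -8, 0, 0, 0, -0.0173, 0.0012, 0.021, -12, 0, 0, 0, -0.0259, 0.0027, 0.021, -16, 0, 0, 0, -0.0343, 0.0048, 0.021, -20, 0, 0, 0, -0.0426, 0.0075, 0.021, -20, 0, 0, 0, -0.0426, 0.0075, 0.021, -20, 0, 0, 0, -0.0426, 0.0075, 0.021]
}}

```text
time_s: 12.82
tcp_pos: [0.5065, -0.2027, 0.1093]
ee_rot: [[-0.0, -0.8, 0.6], [0.0, 0.6, 0.8], [-1.0, 0.0, -0.0]]
wrist_force: [-0.3, 0.5, 0.4]
gripper_width: 0.242
```

```bash
python3 - <<'E'
from h import *
im,T=snap('wrist','w10.png');s=r.sense();print(T[0],s['wrist_force'],s['moment'],s['gripper_width'])
snap('scene','s10.png')
a=cv2.imread('pics/s10.png')[130:270,210:350];b=im[200:420,200:440,::-1]
cv2.imwrite('pics/st10.png',np.hstack([cv2.resize(a,(390,390),interpolation=cv2.INTER_CUBIC),cv2.resize(b,(400,390),interpolation=cv2.INTER_CUBIC)]))
E
```

```text
[ 0.50645285 -0.20270367  0.10933872] [ 0.20497027  0.71801804 -0.31435163] [ 0.01813366 -0.00352596 -0.01139566] 0.24103435226323705
```

View pics/st10.png

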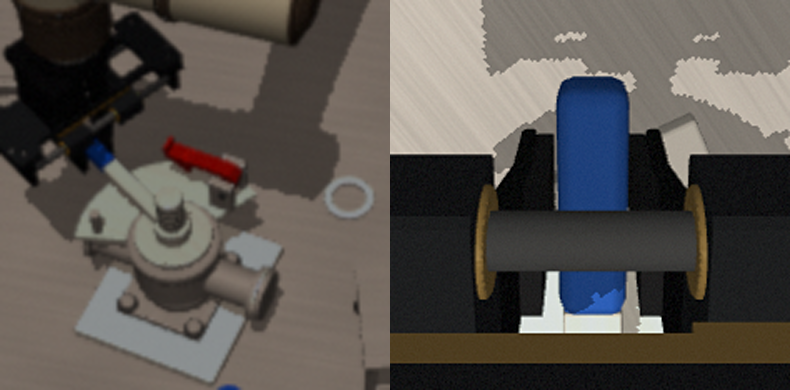

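Request:
{"op": "move_arm", "data": {
  "increments": [-4, 0, 0, 0, -0.0087, 0.0003, 0.021, -8, 0, 0, 0, -0.0174, 0.0012, 0.021, -12, 0, 0, 0, -0.026, 0.0027, 0.021, -16, 0, 0, 0, -0.0345, 0.0049, 0.021, -20, 0, 0, 0, -0.0428, 0.0076, 0.021, -23, 0, 0, 0, -0.049, 0.01, 0.021, -25, 0, 0, 0, -0.053, 0.0117, 0.021, -25, 0, 0, 0, -0.053, 0.0117, 0.021, -25, 0, 0, 0, -0.053, 0.0117, 0.021]
}}

```text
time_s: 13.67
tcp_pos: [0.5558, -0.2247, 0.1095]
ee_rot: [[0.0, -0.979, 0.205], [0.0, 0.205, 0.979], [-1.0, -0.0, 0.0]]
wrist_force: [-0.3, 0.4, -0.1]
gripper_width: 0.241
```

```bash
python3 - <<'E'
from h import *
s=r.sense();R=np.array(s['ee_rot']);v=s['tcp_pos'][:2]-[.582,-.102];print(s['tcp_pos'],s['wrist_force'],R.T@s['wrist_force'],np.hypot(*v),np.degrees(np.arctan2(v[1],v[0]))%360,np.degrees(np.arctan2(-R[1,2],-R[0,2]))%360)
E
```

```text
[ 0.55581004 -0.22471629  0.10953085] [-0.31067943  0.39946679 -0.07204211] [0.07200226 0.38604399 0.32721736] 0.1254798824355224 257.9527443027303 258.1606754483742
```

Not on the stop yet, so I'll creep 1° at a time.

Request:
{"op": "move_arm", "data": {
  "increments": [-1, 0, 0, 0, -0.0022, 0, 0.021, -2, 0, 0, 0, -0.0044, 0.0001, 0.021, -2, 0, 0, 0, -0.0044, 0.0001, 0.021, -2, 0, 0, 0, -0.0044, 0.0001, 0.021]
}}

```text
time_s: 14.0
tcp_pos: [0.5601, -0.2255, 0.1096]
ee_rot: [[-0.0, -0.986, 0.17], [0.0, 0.17, 0.986], [-1.0, 0.0, 0.0]]
wrist_force: [-2.1, 0.7, 0.3]
gripper_width: 0.245
```

```bash
cat > st.py <<'E'
from h import *
s=r.sense();R=np.array(s['ee_rot']);v=s['tcp_pos'][:2]-[.582,-.102];print(s['tcp_pos'],'Ftool',R.T@s['wrist_force'],'rho',np.hypot(*v),np.degrees(np.arctan2(v[1],v[0]))%360,'toolyaw',np.degrees(np.arctan2(-R[1,2],-R[0,2]))%360,s['gripper_width']*87)
E
python3 st.py
```

```text
[ 0.56011171 -0.22554199  0.1095853 ] Ftool [-0.33889457  2.14665353  0.37695998] rho 0.12546601215737377 259.9530003415042 toolyaw 260.23374108763403 21.278524703558418
```

Request:
{"op": "move_arm", "data": {
  "increments": [-0.5, 0, 0, 0, -0.001, 0, 0.021, -0.5, 0, 0, 0, -0.002, 0, 0.021, -0.5, 0, 0, 0, -0.002, 0, 0.021]
}}

```text
time_s: 14.25
tcp_pos: [0.5612, -0.2258, 0.1094]
ee_rot: [[-0.003, -0.987, 0.161], [0.001, 0.161, 0.987], [-1.0, 0.003, 0.0]]
wrist_force: [-5.1, 3.6, 2.2]
gripper_width: 0.241
```

```bash
python3 st.py; python3 - <<'E'
from h import *
im,T=snap('wrist','w11.png')
snap('scene','s11.png')
a=cv2.imread('pics/s11.png')[130:270,210:350];b=im[200:420,200:440,::-1]
cv2.imwrite('pics/st11.png',np.hstack([cv2.resize(a,(390,390),interpolation=cv2.INTER_CUBIC),cv2.resize(b,(400,390),interpolation=cv2.INTER_CUBIC)]))
E
```

```text
[ 0.5612001  -0.22578328  0.10938977] Ftool [-2.22106412  5.64813506  2.76969409] rho 0.12551866571301604 260.4614238577903 toolyaw 260.719811885403 20.965887629529078
```

View pics/st11.png

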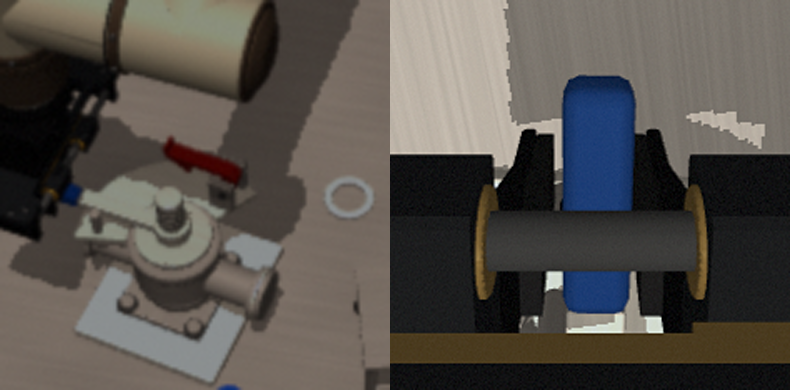

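Request:
{"op": "move_arm", "data": {
  "increments": [2.5, 0, 0, 0, 0.0055, 0.0001, 0.021, 5, 0, 0, 0, 0.0109, 0.0005, 0.021, 10, 0, 0, 0, 0.0218, 0.0019, 0.021, 15, 0, 0, 0, 0.0325, 0.0043, 0.021, 20, 0, 0, 0, 0.0429, 0.0076, 0.021, 25, 0, 0, 0, 0.053, 0.0118, 0.021, 30, 0, 0, 0, 0.0628, 0.0168, 0.021, 35, 0, 0, 0, 0.072, 0.0227, 0.021, 40, 0, 0, 0, 0.0807, 0.0294, 0.021, 45, 0, 0, 0, 0.0887, 0.0368, 0.021, 47, 0, 0, 0, 0.0918, 0.0399, 0.021, 47, 0, 0, 0, 0.0918, 0.0399, 0.021]
}}

```text
time_s: 15.35
tcp_pos: [0.4791, -0.1718, 0.1103]
ee_rot: [[0.004, -0.556, 0.831], [-0.001, 0.831, 0.556], [-1.0, -0.003, 0.003]]
wrist_force: [0.7, -0.9, -0.3]
gripper_width: 0.243
```

```bash
python3 st.py
```

```text
[ 0.47910383 -0.17182482  0.11030941] Ftool [ 0.28517347 -1.15093405  0.01280396] rho 0.12435082229966955 214.16061837057518 toolyaw 213.77999622416405 21.115611557750267
```

Request:
{"op": "move_arm", "data": {
  "increments": [4, 0, 0, 0, 0.0087, 0.0003, 0.021, 8, 0, 0, 0, 0.0173, 0.0012, 0.021, 12, 0, 0, 0, 0.0259, 0.0027, 0.021, 15, 0, 0, 0, 0.0322, 0.0042, 0.021, 17, 0, 0, 0, 0.0364, 0.0054, 0.021, 19, 0, 0, 0, 0.0405, 0.0068, 0.021, 21, 0, 0, 0, 0.0446, 0.0083, 0.021, 23, 0, 0, 0, 0.0486, 0.0099, 0.021, 25, 0, 0, 0, 0.0526, 0.0117, 0.021, 27, 0, 0, 0, 0.0565, 0.0136, 0.021, 27, 0, 0, 0, 0.0565, 0.0136, 0.021]
}}

```text
time_s: 16.27
tcp_pos: [0.4592, -0.1175, 0.1101]
ee_rot: [[0.003, -0.119, 0.993], [-0.0, 0.993, 0.119], [-1.0, -0.001, 0.003]]
wrist_force: [0.3, -0.2, 0.9]
gripper_width: 0.243
```

```bash
python3 st.py;  python3 - <<'E'
from h import *
im,T=snap('wrist','w12.png')
snap('scene','s12.png')
a=cv2.imread('pics/s12.png')[130:270,210:350];b=im[200:420,200:440,::-1]
cv2.imwrite('pics/st12.png',np.hstack([cv2.resize(a,(390,390),interpolation=cv2.INTER_CUBIC),cv2.resize(b,(400,390),interpolation=cv2.INTER_CUBIC)]))
E
```

```text
[ 0.45920549 -0.11747757  0.11006454] Ftool [-0.93045645 -0.23166473  0.2835282 ] rho 0.12376609214332783 187.18393121481844 toolyaw 186.81142568026064 21.11192955601288
```

View pics/st12.png

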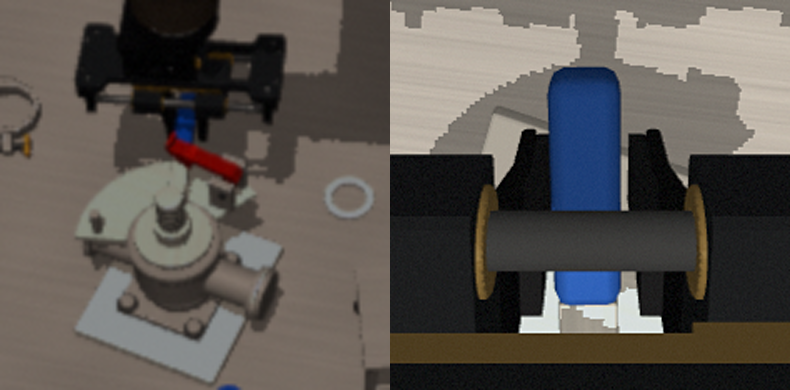

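Request:
{"op": "move_arm", "data": {
  "increments": [2, 0, 0, 0, 0.0043, 0.0001, 0.021, 4, 0, 0, 0, 0.0086, 0.0003, 0.021, 6, 0, 0, 0, 0.0129, 0.0007, 0.021, 8, 0, 0, 0, 0.0172, 0.0012, 0.021, 10, 0, 0, 0, 0.0215, 0.0019, 0.021, 12, 0, 0, 0, 0.0257, 0.0027, 0.021, 14, 0, 0, 0, 0.03, 0.0037, 0.021, 16, 0, 0, 0, 0.0341, 0.0048, 0.021, 18, 0, 0, 0, 0.0383, 0.0061, 0.021, 19, 0, 0, 0, 0.0403, 0.0067, 0.021, 19, 0, 0, 0, 0.0403, 0.0067, 0.021]
}}

```text
time_s: 17.28
tcp_pos: [0.4606, -0.0765, 0.1098]
ee_rot: [[0.001, 0.211, 0.977], [0.0, 0.977, -0.211], [-1.0, 0.0, 0.001]]
wrist_force: [0.8, -0.4, -0.1]
gripper_width: 0.242
```

```bash
python3 st.py;  python3 - <<'E'
from h import *
im,T=snap('wrist','w13.png')
snap('scene','s13.png')
a=cv2.imread('pics/s13.png')[130:270,210:350];b=im[200:420,200:440,::-1]
cv2.imwrite('pics/st13.png',np.hstack([cv2.resize(a,(390,390),interpolation=cv2.INTER_CUBIC),cv2.resize(b,(400,390),interpolation=cv2.INTER_CUBIC)]))
E
```

```text
[ 0.46060581 -0.07650798  0.10975734] Ftool [ 0.10921405 -0.19073061  0.82590533] rho 0.12404190011888146 168.14056624305655 toolyaw 167.8016566954977 21.016496660510192
```

View pics/st13.png

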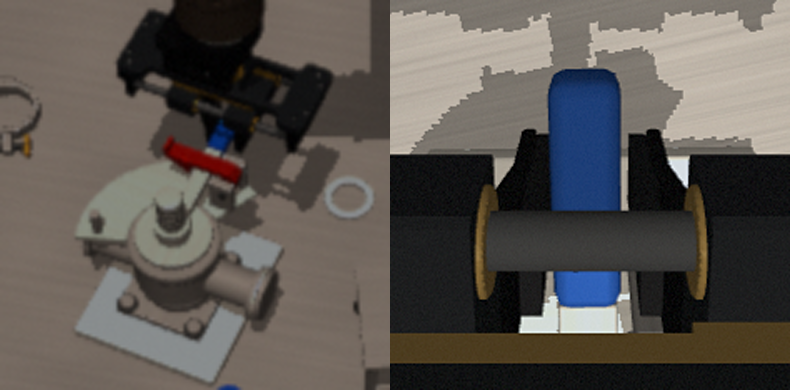

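Request:
{"op": "move_arm", "data": {
  "increments": [1, 0, 0, 0, 0.0022, 0, 0.021, 2, 0, 0, 0, 0.0043, 0.0001, 0.021, 2.5, 0, 0, 0, 0.0054, 0.0001, 0.021, 2.5, 0, 0, 0, 0.0054, 0.0001, 0.021, 2.5, 0, 0, 0, 0.0054, 0.0001, 0.021]
}}

```text
time_s: 17.8
tcp_pos: [0.4612, -0.0712, 0.1096]
ee_rot: [[0.0, 0.255, 0.967], [0.0, 0.967, -0.255], [-1.0, 0.0, 0.0]]
wrist_force: [0.8, -2.1, 0.4]
gripper_width: 0.239
```

```bash
python3 st.py;  python3 - <<'E'
from h import *
snap('scene','s14.png')
a=cv2.imread('pics/s14.png')[150:220,240:320]
cv2.imwrite('pics/s14z.png',cv2.resize(a,None,fx=8,fy=8,interpolation=cv2.INTER_CUBIC))
E
```

```text
[ 0.46123379 -0.07124068  0.10959447] Ftool [-0.39460203 -1.81582865  1.34271681] rho 0.12462188336140692 165.7105168966903 toolyaw 165.2543635232564 20.817328216023462
```

View pics/s14z.png

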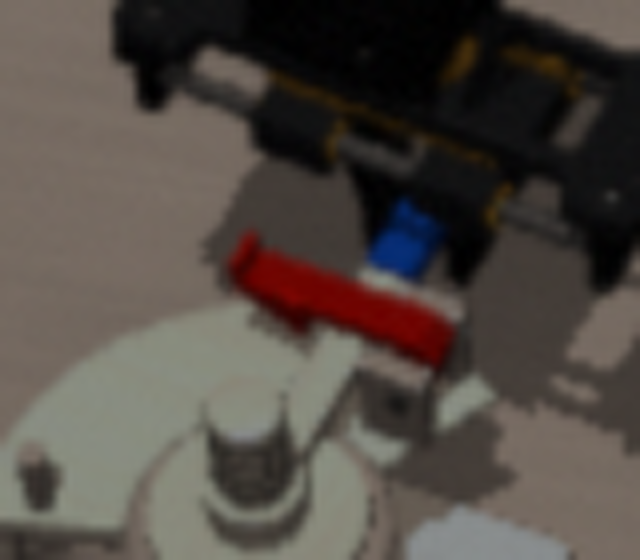

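Request:
{"op": "move_arm", "data": {
  "increments": [-0.5, 0, 0, 0, -0.0013, 0, 0.024, -0.5, 0, 0, 0, -0.0013, 0, 0.03, -0.5, 0, 0, 0, -0.0013, 0, 0.035, -0.5, 0, 0, 0, -0.0013, 0, 0.04, -0.5, 0, 0, 0, -0.0013, 0, 0.04, -0.5, 0, 0, -0.02, -0.0013, 0, 0.04, -0.5, 0, 0, -0.05, -0.0013, 0, 0.04, -0.5, 0, 0, -0.09, -0.0013, 0, 0.04, -0.5, 0, 0, -0.13, -0.0013, 0, 0.04, -0.5, 0, 0, -0.17, -0.0013, 0, 0.04, -0.5, 0, 0, -0.19, -0.0013, 0.03, 0.04, -0.5, 0, 0, -0.19, -0.0013, 0.07, 0.04]
}}

```text
time_s: 18.85
tcp_pos: [0.5301, -0.0906, 0.3078]
ee_rot: [[0.014, 0.244, 0.97], [0.0, 0.97, -0.244], [-1.0, 0.004, 0.014]]
wrist_force: [0.5, 0.5, 1.4]
gripper_width: 0.462
```

Request:
{"op": "move_arm", "data": {
  "increments": [0, 0, 0, 0, 0, 0.04, 0.04, 0, 0, 0, 0, 0, 0.08, 0.04, 0, 0, 0, 0, 0, 0.08, 0.04, 0, 0, 0, 0, 0, 0.08, 0.04]
}}

```text
time_s: 19.18
tcp_pos: [0.6071, -0.1104, 0.2964]
ee_rot: [[-0.005, 0.247, 0.969], [0.0, 0.969, -0.247], [-1.0, -0.001, -0.005]]
wrist_force: [-0.6, 0.3, 0.6]
gripper_width: 0.462
```

```bash
python3 - <<'E'
from h import *
im,T=snap('wrist','w15.png');print(T,r.sense()['wrist_force'])
snap('scene','s15.png');snap('top','t15.png')
a=cv2.imread('pics/s15.png')[150:270,230:340]
cv2.imwrite('pics/s15z.png',cv2.resize(a,None,fx=5,fy=5,interpolation=cv2.INTER_CUBIC))
E
```

```text
(array([ 0.6070881 , -0.11043667,  0.29638104]), array([[-5.05841175e-03,  2.47393172e-01,  9.68901972e-01],
       [ 1.42871872e-04,  9.68914537e-01, -2.47395634e-01],
       [-9.99987196e-01, -1.11300015e-03, -4.93651420e-03]])) [-0.18645244  0.02366614  0.03553705]
```

View pics/s15z.png

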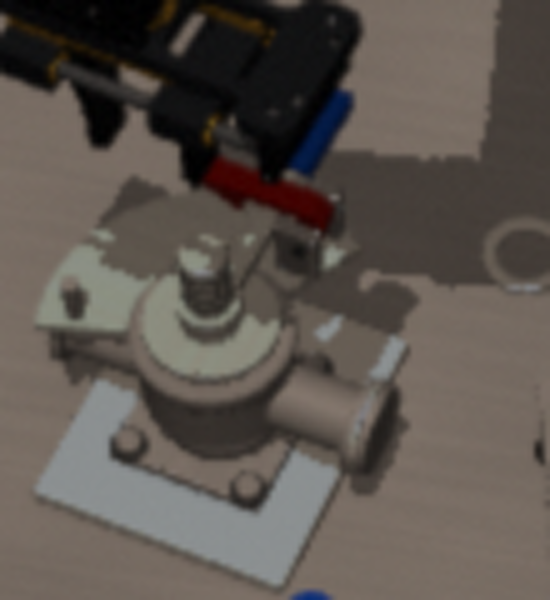

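View pics/w15.png

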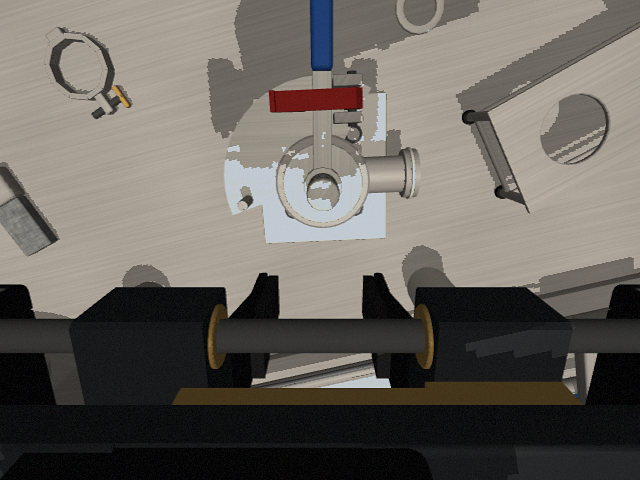

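View pics/s15.png

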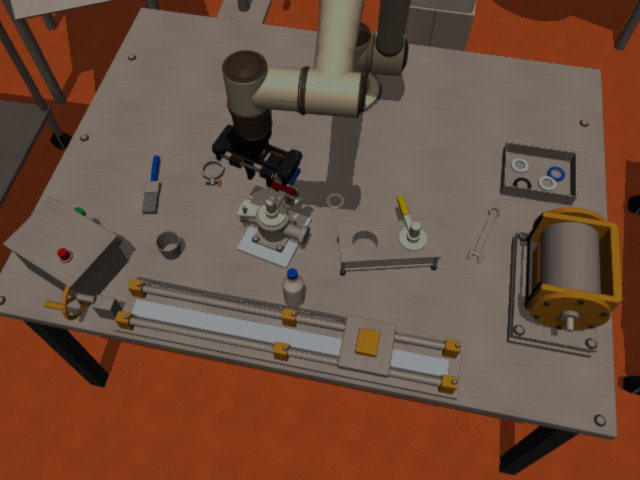

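Request:
{"op": "move_arm", "data": {
  "increments": [0, 0, 0, -0.02, -0.04, 0, 0.04, 0, 0, 0, -0.02, -0.08, 0, 0.04, 0, 0, 0, -0.02, -0.12, 0, 0.04, 0, 0, 0, -0.02, -0.16, 0, 0.04, 0, 0, 0, -0.02, -0.2, 0, 0.04, 0, 0, 0, -0.02, -0.2, 0, 0.04, 0, 0, 0, -0.02, -0.2, 0, 0.04, 0, 0, 0, -0.02, -0.2, 0, 0.04]
}}

```text
time_s: 20.0
tcp_pos: [0.5559, -0.3036, 0.3209]
ee_rot: [[0.002, 0.246, 0.969], [-0.0, 0.969, -0.246], [-1.0, 0.0, 0.002]]
wrist_force: [0.2, -0.1, -0.1]
gripper_width: 0.459
```

```bash
python3 - <<'E'
from h import *
snap('scene','s16.png')
a=cv2.imread('pics/s16.png')[160:260,230:330];b=cv2.imread('pics/scene0.png')[160:260,230:330]
cv2.imwrite('pics/s16z.png',np.hstack([cv2.resize(x,(395,395),interpolation=cv2.INTER_CUBIC) for x in(b,a)]))
def red(f):
    im=cv2.imread(f);h=cv2.cvtColor(im,cv2.COLOR_BGR2HSV);m=(((h[:,:,0]<8)|(h[:,:,0]>172))&(h[:,:,1]>170)&(h[:,:,2]>50)).astype(np.uint8);m[:160]=0;m[215:]=0;m[:,:240]=0;m[:,320:]=0
    ys,xs=np.nonzero(m);print(f,len(xs),xs.mean(),ys.mean(),cv2.minAreaRect(np.c_[xs,ys].astype(np.float32)))
red('pics/scene0.png');red('pics/s12.png');red('pics/s14.png');red('pics/s16.png')
# predicted knob top / grip for plug home
ps=np.array([[.582,-.1018,.170],[.582,-.1018,.110]]);print(proj('scene',ps))
im=cv2.imread('pics/w15.png');h=cv2.cvtColor(im,cv2.COLOR_BGR2HSV)
T=(np.array([.6070881,-.11043667,.29638104]),np.array([[-5.05841175e-03,2.47393172e-01,9.68901972e-01],[1.42871872e-04,9.68914537e-01,-2.47395634e-01],[-9.99987196e-01,-1.113e-03,-4.93651420e-03]]))
for q,z in(((323,186),.170),((322.5,183),.1),((321,70),.126),((244,202),.12)):print(q,onz('wrist',*q,z,T))
g=onz('wrist',321,70,.123,T);v=g[:2]-[.582,-.1018];print('grip inner end r',np.hypot(*v),'lever yaw',np.degrees(np.arctan2(v[1],v[0])))
E
```

```text
pics/scene0.png 169 282.0414201183432 187.50887573964496 ((282.0247802734375, 188.24754333496094), (28.791122436523438, 7.564901351928711), 20.85445785522461)
pics/s12.png 177 282.316384180791 186.76271186440678 ((282.3000183105469, 187.4000244140625), (29.516094207763672, 7.602630615234375), 26.56505012512207)
pics/s14.png 174 281.82758620689657 187.367816091954 ((282.0086364746094, 188.1465606689453), (28.75611114501953, 8.140998840332031), 23.198591232299805)
pics/s16.png 172 281.8546511627907 187.52906976744185 ((282.0479736328125, 188.2054901123047), (28.79212188720703, 7.607674598693848), 20.556047439575195)
[[270.80556691 200.45957658]
 [272.43178274 213.30979839]]
(323, 186) [ 0.57555326 -0.0996626   0.17      ]
(322.5, 183) [ 0.58301024 -0.10159894  0.1       ]
(321, 70) [ 0.49053362 -0.07961233  0.126     ]
(244, 202) [ 0.57939641 -0.17408653  0.12      ]
grip inner end r 0.09453704821671408 lever yaw 166.36058888050013
```

View pics/s16z.png

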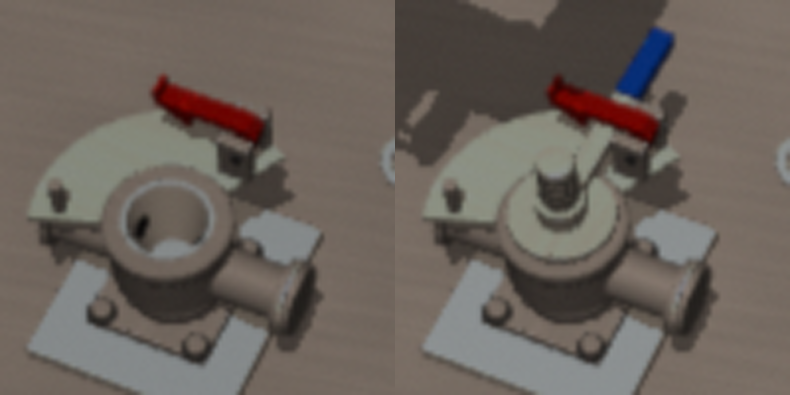

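```bash
python3 -c "
from station import r
print(r.sense()['time_s']);print(r.finish_job())"
```

```text
20.05
the job is handed in; nothing more can be done
None
```

The plug is back in the valve with its lever closed behind the red catch, and I handed the job in at about 20 s of the 64 s allowed.

**What I did**
- I took the plug from the rack by its knob and lowered it into the seat under force feedback. The lever was at about 213°, midway between the pin and the catch, and I let go only once the seat carried its weight.
- I then closed the fingers loosely around the lever grip, about 1.5 mm clear on each side, rather than clamping it.
- I swung the lever to the open-stop pin, where the force rose to about 5.6 N. I then swung it back under the catch until the catch dropped behind it, and withdrew the arm.

**Last checks**
- **Catch:** its angle in the scene image was 20.6°, against 20.9° at the start and 26.6° while lifted, so it has dropped. The lever rests about 2° past exactly closed, behind the tooth.
- **Plug home:** the knob top lay within about 1.5 pixels (about 5 mm) of where it should be for a plug fully home in the scene view. A single-ray estimate of the knob top from the last wrist picture came out about 6 mm off the axis. I put that down to a hand-picked pixel, because the plug looked upright and centred in the scene view. I did not measure the 1 mm fit at the gauge point directly.
- **Other things:** the spare is still in the rack, and the other bench items looked unmoved by eye. The wrist force was near zero after release, and nothing was touching the arm.

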